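Put the flower press together at the garland stall

TASK

Put the small flower press together in its metal frame: first the solid bed block from its plywood holder, flat on the pocket floor, then the open spacer frame on top of it, then the platen with its handle up, each lying flat and square in the pocket. Lower each part in gently rather than dropping it, let everything go, and leave the other things on the counter where they are.

Things in the scene. Friction and masses are not known exactly. Their poses are not given: they have to be found in the camera images.
- press: metal press frame, fixed, 98 x 78 mm, 68 mm high, with a rectangular pocket open at the top. Origin: centre of its underside; x along the pocket's length. The long walls (its +y and -y sides, 10 mm thick) are full height without gaps; each short end (+x, -x) has a 36 mm wide finger gap in its middle, open outwards and from the pocket floor to the top. Its floor plate is 8 mm thick.
- pocket (a point): centre of the pocket floor, 8 mm above the press frame's origin, same axes. The pocket is 71 mm long (x), 53 mm wide (y), straight for 50 mm above its floor, then flared out by about 3.5 mm up to 60 mm. All three parts are 68 x 50 mm in outline, so 1.5 mm of play each side; they fit only with their x along the pocket's x (either way round).
- holder: plywood holder of the bed block, fixed, 100 x 66 mm. Origin: centre of its underside; x along its length. Floor 6 mm thick; end walls at x = +-39 to +-50 mm, 42 mm high, 5 mm from the block's ends; low lips at y = +-28 to +-33 mm, 12 mm high. So in the holder only the block's long sides (its +y and -y faces) are free for fingers.
- bed: bed block, plain solid light-wood block 68 x 50 x 30 mm (x, y, z), in the holder, its length along the holder's. Origin: centre of its underside; x along its 68 mm length.
- spacer: spacer frame, light-wood rectangular ring 68 x 50 mm, 16 mm high, with a 40 x 24 mm window through it, lying flat on the counter. Origin: centre of its underside; x along its 68 mm length.
- platen: platen, light-wood plate 68 x 50 x 8 mm lying flat on the counter with an upright bar handle in the middle of its top: 34 mm long (x), 14 mm thick (y), from 8 to 36 mm above its underside. Origin: centre of the plate's underside; x along its 68 mm length.
- spool: white thread spool, upright, 42 mm in diameter and 42 mm high; leave alone. Origin: centre of its underside.
- weight: brass scale weight with a stub knob, 46 mm in diameter, 42 mm high; leave alone. Origin: centre of its underside.
- bowl: small steel bowl, 96 mm in diameter, 35 mm high; leave alone. Origin: centre of its underside.
- jar: clear jar with a red lid, 84 mm in diameter, 130 mm high; leave alone. Origin: centre of its underside.
- bottle: clear bottle with yellow label and orange cap, 66 mm in diameter, 200 mm high; leave alone. Origin: centre of its underside.
- offcut: square light-wood offcut 45 x 45 x 20 mm, not part of the press; leave alone. Origin: centre of its underside.
Mind the look-alikes: they are no part of the job. Leave any green or pink look-alike of the platen alone.

How it is judged (in metres and radians):
On the way, in this order (a step that is already met when the one before it is completed fails the run):
1. the bed block lies flat and square on the pocket floor (z of bed in the frame of pocket between -0.003 and 0.003 m and horizontal distance between bed and pocket below 0.004 m and angle between the x axis of bed and the x axis of pocket, either way round below 0.08 rad and angle between bed's own z axis and vertical below 0.05 rad and linear speed of bed below 0.02 m/s), for 0.2 s.
2. the spacer frame lies flat and square on the bed block in the pocket (z of bed in the frame of pocket between -0.003 and 0.003 m and horizontal distance between each of bed, spacer and pocket below 0.004 m and angle between the x axis of each of bed, spacer and the x axis of pocket, either way round below 0.08 rad and angle between each of bed, spacer's own z axis and vertical below 0.05 rad and z of spacer in the frame of pocket between 0.027 and 0.033 m and linear speed of spacer below 0.02 m/s), for 0.2 s.
At the end, for the whole second after the job is handed in: At rest in the pocket: bed block on its floor, spacer on it (underside 30 mm over the floor), platen on top, handle up (underside at 46 mm); each within 3 mm in height, 4 mm of the pocket's centre, 0.08 rad of its direction and 0.05 rad of level (all of step 2 and z of platen in the frame of pocket between 0.043 and 0.049 m and horizontal distance between platen and pocket below 0.004 m and angle between the x axis of platen and the x axis of pocket, either way round below 0.08 rad and angle between platen's own z axis and vertical below 0.05 rad and linear speed of each of bed, platen below 0.02 m/s); the robot touches nothing.
It fails at once if the bed block is dropped into the press frame (faster than 0.4 m/s in the pocket) instead of being lowered (horizontal distance between bed and pocket below 0.03 m and z of bed in the frame of pocket below 0.055 m and linear speed of bed above 0.4 m/s).
It fails at once if the spacer frame is dropped into the press frame (faster than 0.4 m/s in the pocket) instead of being lowered (horizontal distance between spacer and pocket below 0.03 m and z of spacer in the frame of pocket below 0.055 m and linear speed of spacer above 0.4 m/s).
It fails at once if the platen is dropped into the press frame (faster than 0.4 m/s in the pocket) instead of being lowered (horizontal distance between platen and pocket below 0.03 m and z of platen in the frame of pocket below 0.055 m and linear speed of platen above 0.4 m/s).
It fails at once if one of the spool, weight, bowl, jar, bottle or offcut is pushed more than 30 mm from its place (distance of any of spool, weight, bowl, jar, bottle, offcut from where it was at the start of the episode above 0.03 m).
It also fails if it takes over 72 s, if anything falls off the work surface, if the arm or the gripper's body presses on something with over 40 N, if the wrist force passes 120 N, or if a joint passes its speed limit or range.

ROBOT

A 6-joint arm with a two-finger parallel gripper is mounted at the origin on the work surface. World frame = base frame: x ahead of the robot, y to its left, z up, the work surface at z = 0. Lengths are in m, angles in degrees, forces in N, time in s.
With the tool pointing down it reaches from about 0.4 to 0.825 m from the base axis. Payload 7 kg.
Tool frame: the origin (TCP) lies between the finger pads; the fingertips stand 22 mm ahead of it and the grasp point (between the pads) lies 3 mm ahead of it; z points along the fingers, y is the line along which they close (so a half turn about z gives the same grasp; the last joint's range is limited). The gripper opens to 88 mm and grips with 3 to 60 N. Pads are 19 mm wide; open, the fingers measure 130 mm over their backs; the gripper's body (78 mm by 193 mm) begins 47 mm behind the grasp point.
Start: joints at [-50.185, 20.546, 0.682, 0, -70.136, -16.507], TCP at [0.267, -0.62, 0.249] pointing down, gripper open.
Joint ranges: [-176.03, 176.03], [-82.01, 121.73], [-58.28, 71.71], [-173.87, 95.51], [-174.79, -0.11], [-173.66, 173.66]. Speed limits (degrees/s): [136.94, 136.94, 172.46, 180, 180, 180].

INTERFACE

Orientations are given as [roll, pitch, yaw] about the fixed x, y, z axes, in that order (R = Rz(yaw) Ry(pitch) Rx(roll)).
In Python, from plant import ctrl gives the robot as it stands.
- The arm moves only by the tool apply_moves, never from a script. Its argument "targets" is a list of rows, each an object with "travel": the shift along the tool's x, y, z in mm, a list of three; "roll": the turn about the tool's z in degrees; "jaw": the finger opening in mm, from 0 to 87.6. In form: [{"travel": [tx, ty, tz], "roll": roll, "jaw": jaw}, ...]. A call has 1 to 10 rows; each row shifts and turns the commanded pose from where the row before left it, along the tool's axes as they then stand; what a row does not reach is not made up. A row lasts 1/10 s, in which the tool goes at most 50 mm and 8.59 degrees, less where a joint would pass 70% of its speed; a pose out of reach is approached as far as the arm can. A call with a gripper value outside its range is refused whole. The fingers move at their own pace and stop on an object; the grip force is fixed at half the most. Time passes only in rows, so rows that do not move let the fingers close. It gives the time, the measured TCP pose, the force, the opening and the grip force at its end, in the units of the state.
- ctrl.get_obs(): the state, without advancing time (a new reading comes with each control period).
- ctrl.snapshot(name): name is "side" or "top"; returns the picture (480x640x3 uint8, red, green, blue); there is no depth.
- ctrl.calibration(name): a dict with "K" (3x3 intrinsics, pixels), "extrinsics" (4x4, takes a point from camera to world coordinates). Camera axes: x right, y down, z forward; pixel columns grow to the right and rows downward; lengths in m; the calibration is good to about 2 mm. A picture is of the moment at which its call begins. calibration takes no time and is no camera call.
- ctrl.close_job(): hands the job in; it is judged then, once.
The state is a dict: "clock": time; "joint_pos": joint angles; "qvel": joint speeds; "tau": joint torques, N m; "tool_pos": TCP position; "orientation": TCP orientation; "force": force on the tool from outside, world axes, zero at the start; "moment": the same for the moment, N m; "opening": finger opening in m; "gripper_force": force on a finger pad.
Only numpy, scipy, OpenCV 4.12 (cv2) and the standard library are available. Lean on these libraries where they do the work, as an engineer would, in place of code of your own. Each camera call takes 0.05 s, during which the arm holds its last target. There are 200 camera calls.

## Working session

There is one attempt and no reset: what is moved stays moved. The work goes in short steps, Python scripts to look and compute and a tool call to move; the robot and the scene stay as the last step left them, time stands still between calls to the robot, and variables do not carry over. Pictures are saved under pics/ and viewed, at most 10 in all, crops included, and the job is handed in when it is done.

Besides the shell and the picture viewer there is one more tool, called after "Request:" by a JSON object that holds its "fn" and its "kwargs". apply_moves: Moves the arm, as the interface text tells. Its arguments: {"type":"object","properties":{"targets":{"type":"array","items":{"type":"object","properties":{"travel":{"type":"array","items":{"type":"number"}},"roll":{"type":"number"},"jaw":{"type":"number"}}}}},"required":["targets"]}

```bash
mkdir -p pics; python3 - <<'E'
from plant import ctrl
import cv2,numpy as np
for n in("side","top"):
    im=ctrl.snapshot(n); cv2.imwrite(f"pics/{n}0.png",im[:,:,::-1]); c=ctrl.calibration(n); print(n,np.round(c["K"],1).tolist(),np.round(c["extrinsics"],4).tolist())
o=ctrl.get_obs();print(o)
E
```

```text
side [[536.9, 0.0, 311.4], [0.0, 536.9, 237.1], [0.0, 0.0, 1.0]] [[-0.9258, -0.2921, 0.2401, 0.3035], [-0.3775, 0.679, -0.6297, 0.6889], [0.0209, -0.6736, -0.7388, 0.8747], [0.0, 0.0, 0.0, 1.0]]
top [[499.6, 0.0, 322.5], [0.0, 499.6, 239.2], [0.0, 0.0, 1.0]] [[-0.0085, -0.9874, 0.1578, 0.4048], [-0.9993, 0.0142, 0.0347, -0.0391], [-0.0365, -0.1574, -0.9869, 1.0507], [0.0, 0.0, 0.0, 1.0]]
{'clock': 0.1, 'joint_pos': array([-5.01859967e+01,  2.05879785e+01,  6.38089264e-01, -1.77206082e-02,
       -7.01340637e+01, -1.65072497e+01]), 'qvel': array([-0.04657934, -0.03022643,  0.05403683,  0.04486687,  0.04873156,
        0.06189911]), 'tau': array([-2.99176776e-03, -5.84162843e+01,  2.93752956e+01,  7.01542273e+00,
        1.01708501e-02, -9.33501656e-05]), 'tool_pos': array([ 0.26688941, -0.61955799,  0.24770199]), 'orientation': array([ 1.79914773e+02, -7.88368442e-03, -1.56699275e+02]), 'force': array([ 0.24056921, -0.18209287, -0.17511446]), 'moment': array([0.00676667, 0.0121082 , 0.0260119 ]), 'gripper_force': 0.0, 'opening': 0.08786520268968866}
```

View pics/side0.png

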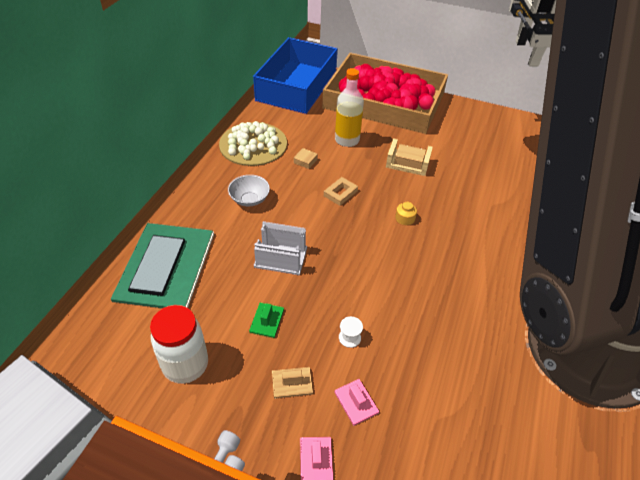

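View pics/top0.png

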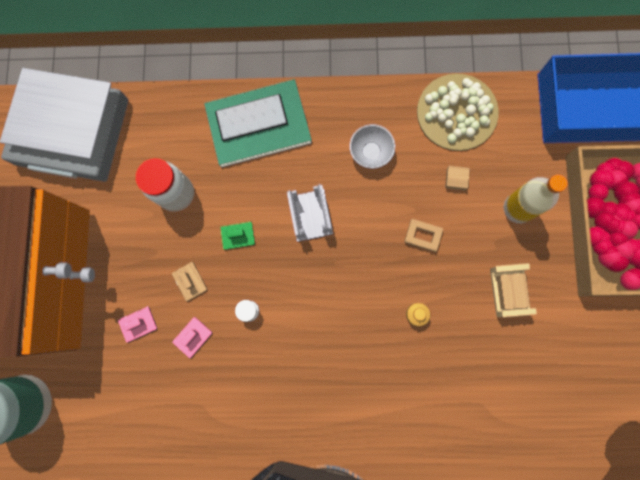

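The side view shows the press at (281,248), holder (410,157), spacer (341,190) and platen (292,381). In the top view they are at press (311,213), holder (514,291), spacer (424,236) and platen (189,282). The green and pink plates are the look-alikes. Next I'll zoom in on these four.

```bash
python3 - <<'E'
import cv2,numpy as np
C={"top":dict(press=(311,213),holder=(514,291),spacer=(424,236),platen=(189,282)),"side":dict(press=(281,248),holder=(410,157),spacer=(341,190),platen=(292,381))}
for n in C:
    im=cv2.imread(f"pics/{n}0.png");t=[]
    for k,(u,v) in C[n].items():
        c=cv2.resize(im[v-30:v+30,u-40:u+40],None,fx=5,fy=5,interpolation=cv2.INTER_CUBIC)
        for i in range(0,80,10):
            cv2.putText(c,str(u-40+i),(i*5,8),0,.3,(255,255,255),1);cv2.line(c,(i*5+2,10),(i*5+2,14),(255,255,255),1)
        for i in range(0,60,10):
            cv2.putText(c,str(v-30+i),(0,i*5+5),0,.3,(255,255,255),1)
        t.append(c)
    cv2.imwrite(f"pics/{n}z.png",np.vstack([np.hstack(t[:2]),np.hstack(t[2:])]))
E
```

```text
(no output)
```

View pics/topz.png

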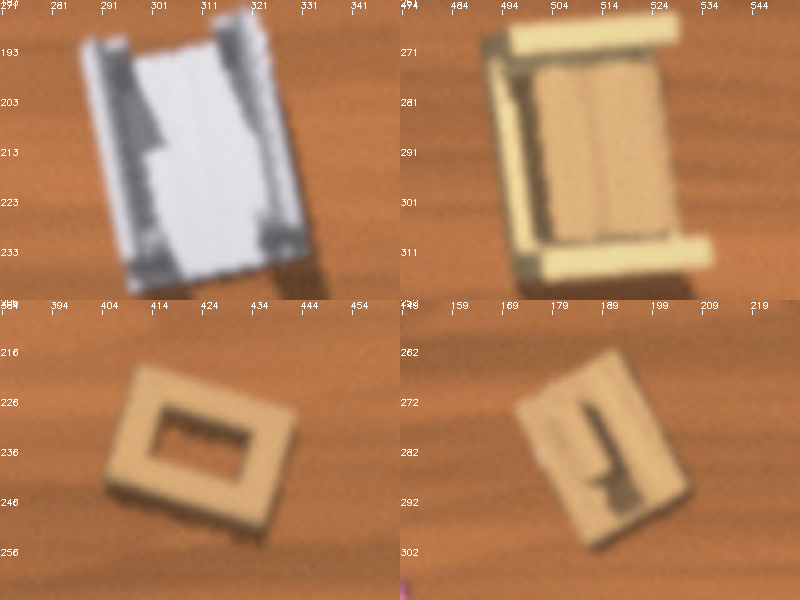

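View pics/sidez.png

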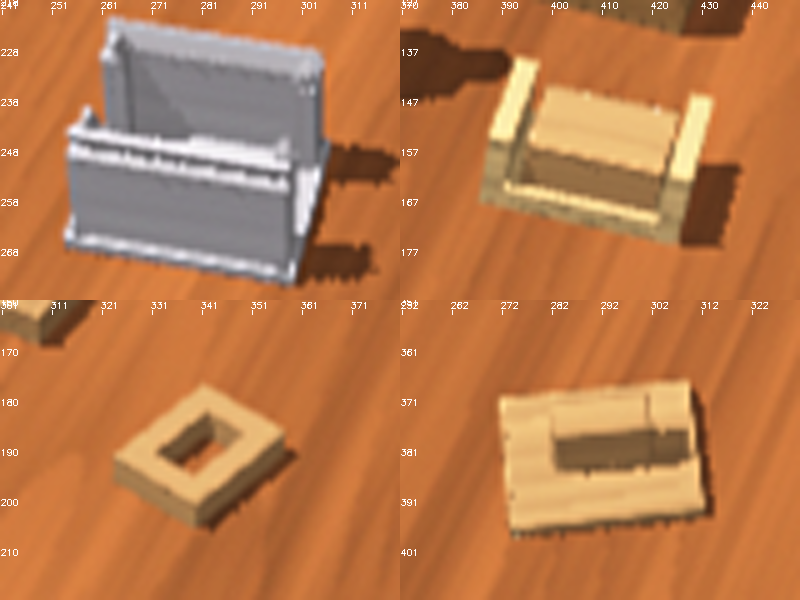

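The zooms are clear. The press's long walls run mostly along world x, and the bed lies lengthwise between the holder's end walls. I'll triangulate corners picked from both views.

```bash
cat > h.py <<'E'
import numpy as np,cv2
from plant import ctrl
CAL={n:ctrl.calibration(n) for n in("top","side")}
def ray(n,p):
    c=CAL[n];d=c["extrinsics"][:3,:3]@np.linalg.solve(c["K"],[p[0],p[1],1]);return c["extrinsics"][:3,3],d
def plane(n,p,z):
    o,d=ray(n,p);return o+d*(z-o[2])/d[2]
def tri(a,b):
    o,d=ray("top",a);q,e=ray("side",b)
    s=np.linalg.lstsq(np.c_[d,-e],q-o,rcond=None)[0];x=o+s[0]*d;y=q+s[1]*e
    return (x+y)/2,np.linalg.norm(x-y)
def proj(n,P):
    c=CAL[n];E=np.linalg.inv(c["extrinsics"]);q=c["K"]@(E[:3,:3]@np.array(P)+E[:3,3]);return q[:2]/q[2]
def rect(P):  # 4 corners in order, returns centre, long-axis angle, side lengths
    P=np.array(P);a=(P[1]-P[0]+P[2]-P[3])/2;b=(P[3]-P[0]+P[2]-P[1])/2
    la,lb=np.linalg.norm(a[:2]),np.linalg.norm(b[:2]);l=a if la>lb else b
    return np.round(P.mean(0)*1e3,1),round(np.degrees(np.arctan2(l[1],l[0]))%180,1),np.round([la*1e3,lb*1e3],1)
E
python3 - <<'E'
from h import *
# tile picks -> px ; order matched between views
def px(L,o,t): return [((x-t[0]+.5)/5-.5+o[0],(y-t[1]+.5)/5-.5+o[1]) for x,y in L]
T={
"bed":(px([(533,66),(657,62),(680,236),(553,242)],(474,261),(400,0)),px([(548,87),(528,148),(663,172),(682,113)],(370,127),(400,0)),.036),
"spacer":(px([(137,365),(296,410),(263,527),(105,482)],(384,206),(0,300)),px([(198,513),(117,460),(203,385),(285,433)],(301,160),(0,300)),.016),
"platen":(px([(618,348),(692,488),(592,550),(515,408)],(149,252),(400,300)),px([(706,513),(512,530),(499,398),(690,381)],(252,351),(400,300)),.008),
"press":(px([(82,42),(265,10),(310,255),(130,292)],(271,183),(0,0)),px([(295,178),(72,125),(108,18),(322,50)],(241,218),(0,0)),.068)}
def best(a,b):
    # correspondence by smallest ray miss over cyclic shift/flip
    r=[]
    for f in(0,1):
        for s in range(4):
            bb=np.roll(b[::-1] if f else b,s,0);t=[tri(p,q) for p,q in zip(a,bb)];r.append((sum(x[1] for x in t),[x[0] for x in t],[x[1] for x in t],bb))
    return min(r,key=lambda x:x[0])
for k,(a,b,z) in T.items():
    m,P,e,bb=best(a,np.array(b))
    print(k,"tri",*rect(P),"z",np.round([p[2]*1e3 for p in P],1),"miss",np.round(np.array(e)*1e3,1))
    for n,L in(("top",a),("side",bb)): print("   ",n,*rect([plane(n,p,z) for p in L]))
for n,(u,v),s in(("bottle",(512,222),0),("jar",(178,200),0),("weight",(419,315),0),("offcut",(458,178),0),("spool",(247,311),0)): print(n,np.round(plane("top",(u,v),.0)*1e3))
E
```

```text
bed tri [ 457.2 -386.6   35.9] 1.7 [49.3 68.8] z [32.5 34.6 37.8 38.7] miss [3.1 0.1 1.1 0.2]
    top [ 457.3 -386.6   36. ] 3.1 [49.6 69.8]
    side [ 456.8 -386.6   36. ] 6.7 [50.  67.2]
spacer tri [ 577.  -214.    14.7] 72.7 [67.6 50.3] z [15.3 16.4 15.5 11.6] miss [1.5 0.4 1.2 1.2]
    top [ 576.8 -213.8   16. ] 72.9 [67.9 51.6]
    side [ 576.7 -212.7   16. ] 74.1 [69.7 50.6]
platen tri [486.8 279.8   5.9] 29.3 [68.2 49.8] z [7.5 6.4 2.7 6.9] miss [1.2 0.8 2.4 0.9]
    top [486. 279.   8.] 29.8 [68.9 49.3]
    side [487.1 280.9   8. ] 28.3 [67.7 50.6]
press tri [623.5  18.8  59. ] 10.1 [79.7 98. ] z [137.1 -15.  -23.5 137.6] miss [ 0.7  4.  12.2 14.9]
    top [617.2  20.4  68. ] 10.2 [ 74.4 103.7]
    side [624.8  23.3  68. ] 8.7 [65.8 92.2]
bottle [ 604. -403.    0.]
jar [664. 313.   0.]
weight [ 411. -200.    0.]
offcut [ 702. -295.    0.]
spool [423. 157.   0.]
```

```bash
python3 - <<'E'
import cv2,numpy as np
t=[]
for n,u,v in(("top",282,179),("side",250,212)):
    im=cv2.imread(f"pics/{n}0.png");c=cv2.resize(im[v:v+66,u:u+57],None,fx=7,fy=7,interpolation=cv2.INTER_LANCZOS4)
    for i in range(0,57,10): cv2.putText(c,str(u+i),(i*7,8),0,.3,(255,255,255),1)
    for i in range(0,66,10): cv2.putText(c,str(v+i),(0,i*7+6),0,.3,(255,255,255),1)
    t.append(c)
cv2.imwrite("pics/press.png",np.hstack(t))
E
```

```text
(no output)
```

View pics/press.png

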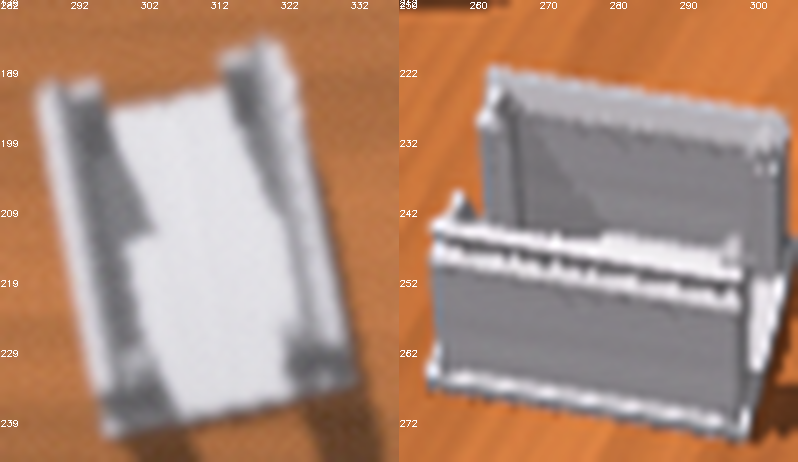

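```bash
python3 - <<'E'
from h import *
def g(n,x,y):
    u,v=(282,179) if n=="top" else (250,212)
    if n=="side": x-=399
    return ((x+.5)/7-.5+u,(y+.5)/7-.5+v)
F=[("top +x floor edge",'top',(110,107),(225,85),.008,0,49),("top -x floor edge",'top',(180,417),(290,400),.008,0,-49),
("top +y outline",'top',(36,95),(100,425),.068,1,36.5),("side +y base",'side',(432,387),(742,437),.0,1,39),("side -y top",'side',(490,68),(785,115),.068,1,-36.5),
("side front uppr",'side',(432,222),(742,272),.068,1,30),("side front lower",'side',(432,250),(742,302),.068,1,36.5)]
a=np.radians(10)
X=np.array([np.cos(a),np.sin(a)]);Y=np.array([-X[1],X[0]])
for k,n,p,q,z,ax,off in F:
    P=plane(n,g(n,*p),z)*1e3;Q=plane(n,g(n,*q),z)*1e3;d=Q-P;m=(P+Q)/2
    print(k,"ang",round(np.degrees(np.arctan2(d[1],d[0]))%90,1),"len",round(np.hypot(*d[:2])),"centre coord", round((m[:2]@(X,Y)[ax])-off,1))
c=np.array([620,20]);print("ref (620,20) ->",c@X,c@Y)
for p in((432,387),(742,437)): print(np.round(plane('side',g('side',*p),0)*1e3,1))
E
```

```text
top +x floor edge ang 10.1 len 36 centre coord 620.9
top -x floor edge ang 8.1 len 34 centre coord 619.3
top +y outline ang 10.8 len 99 centre coord -85.5
side +y base ang 11.5 len 95 centre coord -88.1
side -y top ang 10.9 len 90 centre coord -81.3
side front uppr ang 11.2 len 91 centre coord -85.0
side front lower ang 10.8 len 90 centre coord -80.9
ref (620,20) -> 614.0537704209075 -87.96571509325264
[665.7  68.8   0. ]
[573.   49.9   0. ]
```

```bash
python3 - <<'E'
from h import *
for ang in(10.0,11.0):
  a=np.radians(ang);X=np.array([np.cos(a),np.sin(a)]);Y=np.array([-X[1],X[0]]);c=620.5*X-85*Y
  if ang==10: c10=c
  c=c10;print(ang,"centre",c)
  for n in("top","side"):
    im=cv2.imread(f"pics/{n}0.png").astype(np.float32);ys=np.arange(-46,47,1.)
    P=np.array([[proj(n,[*((c+x*X+y*Y)/1e3),.068]) for x in np.arange(-40,41,2.)] for y in ys]).astype(np.float32)
    B=cv2.remap(im,P[...,0],P[...,1],cv2.INTER_CUBIC).mean(1)
    print(n," ".join(f"{int(y)}:{int(b[0])}" for y,b in zip(ys,B)))
E
```

```text
10.0 centre [625.83330585  24.04003524]
top -46:71 -45:70 -44:69 -43:67 -42:67 -41:70 -40:82 -39:105 -38:135 -37:166 -36:190 -35:205 -34:210 -33:207 -32:199 -31:187 -30:176 -29:166 -28:161 -27:161 -26:164 -25:168 -24:172 -23:177 -22:183 -21:189 -20:196 -19:202 -18:208 -17:212 -16:215 -15:215 -14:215 -13:215 -12:214 -11:214 -10:214 -9:214 -8:214 -7:214 -6:213 -5:213 -4:213 -3:213 -2:213 -1:213 0:213 1:213 2:213 3:213 4:213 5:212 6:212 7:211 8:210 9:209 10:207 11:204 12:201 13:196 14:191 15:184 16:176 17:167 18:157 19:147 20:137 21:131 22:125 23:121 24:118 25:118 26:120 27:126 28:137 29:151 30:170 31:189 32:205 33:213 34:211 35:198 36:174 37:144 38:115 39:91 40:77 41:72 42:70 43:70 44:70 45:71 46:71
side -46:60 -45:60 -44:60 -43:60 -42:59 -41:58 -40:56 -39:54 -38:54 -37:61 -36:77 -35:102 -34:130 -33:157 -32:178 -31:190 -30:195 -29:193 -28:188 -27:185 -26:183 -25:182 -24:182 -23:182 -22:181 -21:178 -20:171 -19:162 -18:151 -17:140 -16:131 -15:128 -14:128 -13:129 -12:131 -11:133 -10:134 -9:134 -8:133 -7:132 -6:131 -5:130 -4:130 -3:131 -2:131 -1:130 0:130 1:129 2:128 3:127 4:126 5:126 6:12
[... 957 characters left out ...]
2:70 43:70 44:70 45:71 46:71
side -46:60 -45:60 -44:60 -43:60 -42:59 -41:58 -40:56 -39:54 -38:54 -37:60 -36:76 -35:101 -34:131 -33:158 -32:178 -31:191 -30:195 -29:193 -28:188 -27:184 -26:183 -25:182 -24:182 -23:182 -22:181 -21:178 -20:172 -19:163 -18:152 -17:141 -16:132 -15:129 -14:128 -13:130 -12:132 -11:133 -10:134 -9:133 -8:132 -7:131 -6:130 -5:130 -4:130 -3:131 -2:131 -1:130 0:130 1:129 2:128 3:127 4:126 5:126 6:125 7:126 8:127 9:127 10:128 11:128 12:127 13:126 14:125 15:125 16:125 17:125 18:126 19:126 20:127 21:130 22:137 23:145 24:153 25:163 26:175 27:191 28:209 29:227 30:241 31:244 32:234 33:206 34:165 35:128 36:110 37:118 38:146 39:179 40:207 41:223 42:225 43:211 44:187 45:159 46:137
```

Combining the symmetric wall edges, the press centre is about (625.5, 23.6) mm at about 10.5°. The bed is at (457, -386.6), about 5°. I'll write a helper that turns world targets into tool-axis totals, then start moving.

```bash
cat > g.py <<'E'
import sys,numpy as np
from plant import ctrl
# usage: g.py x y z yaw (mm,deg): roll first, then travel in the turned axes
o=ctrl.get_obs();p=o["tool_pos"]*1e3;y0=o["orientation"][2]
x,y,z,yaw=map(float,sys.argv[1:5]);roll=(y0-yaw+180)%360-180
a=np.radians(yaw);d=np.array([x,y,z])-p
print("t",round(o["clock"],2),"at",p.round(1),"rpy",o["orientation"].round(2),"open",round(o["opening"]*1e3,1),"F",o["force"].round(1))
print("roll",round(roll,1),"then travel",np.round([d[0]*np.cos(a)+d[1]*np.sin(a),d[0]*np.sin(a)-d[1]*np.cos(a),-d[2]],1))
E
python3 g.py 457 -386.6 100 -175
```

```text
t 0.1 at [ 266.9 -619.6  247.7] rpy [ 1.7991e+02 -1.0000e-02 -1.5670e+02] open 87.9 F [ 0.2 -0.2 -0.2]
roll 18.3 then travel [-209.7  215.5  147.7]
```

Request:
{"fn": "apply_moves", "kwargs": {"targets": [{"travel": [0,0,15],"roll": 6.1,"jaw": 87},{"travel": [0,0,20],"roll": 6.1,"jaw": 87},{"travel": [0,0,20],"roll": 6.1,"jaw": 87},{"travel": [-30,31,13],"roll": 0,"jaw": 87},{"travel": [-30,31,13],"roll": 0,"jaw": 87},{"travel": [-30,31,13],"roll": 0,"jaw": 87},{"travel": [-30,31,13],"roll": 0,"jaw": 87},{"travel": [-30,31,13],"roll": 0,"jaw": 87},{"travel": [-30,30,14],"roll": 0,"jaw": 87},{"travel": [-30,30,14],"roll": 0,"jaw": 87}]}}

```text
clock: 1.1
tool_pos: [0.4582, -0.3858, 0.0999]
orientation: [180.0, -0.0, -175.0]
force: [1.1, -0.6, 0.9]
opening: 0.0871
gripper_force: 0.0
```

```bash
python3 g.py 457 -386.6 38 -175
```

```text
t 1.1 at [ 458.2 -385.8   99.9] rpy [ 1.7999e+02 -1.0000e-02 -1.7499e+02] open 87.1 F [ 1.1 -0.6  0.9]
roll 0.0 then travel [ 1.3 -0.7 61.9]
```

Request:
{"fn": "apply_moves", "kwargs": {"targets": [{"travel": [1,-1,20],"roll": 0,"jaw": 87},{"travel": [0,0,22],"roll": 0,"jaw": 87},{"travel": [0,0,20],"roll": 0,"jaw": 87},{"travel": [0,0,0],"roll": 0,"jaw": 87},{"travel": [0,0,0],"roll": 0,"jaw": 45},{"travel": [0,0,0],"roll": 0,"jaw": 45},{"travel": [0,0,0],"roll": 0,"jaw": 45},{"travel": [0,0,0],"roll": 0,"jaw": 45},{"travel": [0,0,0],"roll": 0,"jaw": 45},{"travel": [0,0,0],"roll": 0,"jaw": 45}]}}

```text
clock: 2.1
tool_pos: [0.4567, -0.3885, 0.0391]
orientation: [-180.0, 0.0, -175.0]
force: [-0.8, 1.7, 3.6]
opening: 0.0497
gripper_force: 30.0
```

Request:
{"fn": "apply_moves", "kwargs": {"targets": [{"travel": [0,0,-15],"roll": 0,"jaw": 45},{"travel": [0,0,-25],"roll": 0,"jaw": 45},{"travel": [0,0,-30],"roll": 0,"jaw": 45},{"travel": [0,0,-10],"roll": -5.5,"jaw": 45},{"travel": [0,0,0],"roll": 0,"jaw": 45}]}}

```text
clock: 2.6
tool_pos: [0.4576, -0.389, 0.1205]
orientation: [-179.9, 0.2, -169.4]
force: [0.4, 0.8, -1.4]
opening: 0.05
gripper_force: 30.0
```

```bash
python3 g.py 500 -60 119 -169.5
```

```text
t 2.6 at [ 457.6 -389.   120.5] rpy [-1.7987e+02  1.7000e-01 -1.6939e+02] open 50.0 F [ 0.4  0.8 -1.4]
roll 0.1 then travel [-101.6  315.7    1.5]
```

Request:
{"fn": "apply_moves", "kwargs": {"targets": [{"travel": [-5,18,0],"roll": 0,"jaw": 45},{"travel": [-12,36,0],"roll": 0,"jaw": 45},{"travel": [-12,36,0],"roll": 0,"jaw": 45},{"travel": [-12,36,0],"roll": 0,"jaw": 45},{"travel": [-12,36,0],"roll": 0,"jaw": 45},{"travel": [-12,36,0],"roll": 0,"jaw": 45},{"travel": [-12,36,10],"roll": 0,"jaw": 45},{"travel": [-12,36,20],"roll": 0,"jaw": 45},{"travel": [-12,36,20],"roll": 0,"jaw": 45},{"travel": [0,10,15],"roll": 0,"jaw": 45}]}}

```text
clock: 3.6
tool_pos: [0.4981, -0.0567, 0.0518]
orientation: [180.0, -0.1, -169.5]
force: [0.4, -0.2, -0.6]
opening: 0.0497
gripper_force: 30.0
```

```bash
python3 g.py 500 -60 35 -169.5
```

```text
t 3.6 at [498.1 -56.7  51.8] rpy [ 1.7999e+02 -6.0000e-02 -1.6952e+02] open 49.7 F [ 0.4 -0.2 -0.6]
roll -0.0 then travel [-1.2 -3.6 16.8]
```

Request:
{"fn": "apply_moves", "kwargs": {"targets": [{"travel": [0,0,10],"roll": 0,"jaw": 45},{"travel": [0,0,6],"roll": 0,"jaw": 45},{"travel": [0,0,0],"roll": 0,"jaw": 45}]}}

```text
clock: 3.9
tool_pos: [0.4975, -0.0601, 0.0366]
orientation: [-180.0, -0.1, -169.6]
force: [-0.2, -0.0, -0.6]
opening: 0.0497
gripper_force: 30.0
```

Request:
{"fn": "apply_moves", "kwargs": {"targets": [{"travel": [0,0,1],"roll": 0,"jaw": 45},{"travel": [0,0,1],"roll": 0,"jaw": 45}]}}

```text
clock: 4.1
tool_pos: [0.4987, -0.0599, 0.036]
orientation: [180.0, 0.1, -169.6]
force: [-0.2, 0.0, 0.2]
opening: 0.0497
gripper_force: 30.0
```

Request:
{"fn": "apply_moves", "kwargs": {"targets": [{"travel": [0,0,1],"roll": 0,"jaw": 45},{"travel": [0,0,0.5],"roll": 0,"jaw": 45},{"travel": [0,0,0],"roll": 0,"jaw": 45}]}}

```text
clock: 4.4
tool_pos: [0.4983, -0.0595, 0.0342]
orientation: [180.0, 0.0, -169.5]
force: [-0.1, 0.7, -1.6]
opening: 0.0502
gripper_force: 30.0
```

Request:
{"fn": "apply_moves", "kwargs": {"targets": [{"travel": [0,0,1],"roll": 0,"jaw": 45},{"travel": [0,0,1],"roll": 0,"jaw": 45},{"travel": [0,0,0],"roll": 0,"jaw": 45}]}}

```text
clock: 4.7
tool_pos: [0.4984, -0.0593, 0.033]
orientation: [-180.0, 0.0, -169.5]
force: [-4.1, 0.9, 13.6]
opening: 0.0492
gripper_force: 30.0
```

Request:
{"fn": "apply_moves", "kwargs": {"targets": [{"travel": [0,0,-1],"roll": 0,"jaw": 60},{"travel": [0,0,0],"roll": 0,"jaw": 87},{"travel": [0,0,0],"roll": 0,"jaw": 87},{"travel": [0,0,-20],"roll": 0,"jaw": 87},{"travel": [0,0,-25],"roll": 0,"jaw": 87},{"travel": [0,0,-5],"roll": -8,"jaw": 87},{"travel": [0,0,0],"roll": -8,"jaw": 87},{"travel": [0,0,0],"roll": -8,"jaw": 87},{"travel": [0,0,0],"roll": -8,"jaw": 87},{"travel": [0,0,0],"roll": -8,"jaw": 87}]}}

```text
clock: 5.7
tool_pos: [0.4982, -0.0593, 0.0829]
orientation: [180.0, -0.0, -129.2]
force: [0.1, -0.4, -0.6]
opening: 0.0872
gripper_force: 0.0
```

Request:
{"fn": "apply_moves", "kwargs": {"targets": [{"travel": [0,0,0],"roll": -8,"jaw": 87},{"travel": [0,0,0],"roll": -8,"jaw": 87},{"travel": [0,0,0],"roll": -8,"jaw": 87},{"travel": [0,0,0],"roll": -8,"jaw": 87},{"travel": [0,0,0],"roll": -8,"jaw": 87},{"travel": [0,0,0],"roll": -8,"jaw": 87},{"travel": [0,0,0],"roll": -2,"jaw": 87},{"travel": [0,0,0],"roll": 0,"jaw": 87}]}}

```text
clock: 6.5
tool_pos: [0.4982, -0.0594, 0.0829]
orientation: [180.0, 0.0, -79.5]
force: [0.7, 0.1, -0.0]
opening: 0.0869
gripper_force: 0.0
```

```bash
python3 g.py 498.4 -59.3 28 -79.5; python3 - <<'E'
from h import *
t=[]
for n in("top","side"):
    im=ctrl.snapshot(n)[:,:,::-1];cv2.imwrite(f"pics/{n}1.png",im)
    u,v=proj(n,[.498,-.059,.03]).astype(int);print(n,u-33,v-35);t.append(cv2.resize(im[v-35:v+35,u-33:u+33],None,fx=6,fy=6,interpolation=cv2.INTER_CUBIC))
cv2.imwrite("pics/bed1.png",np.hstack(t))
E
```

```text
t 6.5 at [498.2 -59.4  82.9] rpy [179.98   0.   -79.47] open 86.9 F [ 0.7  0.1 -0. ]
roll 0.0 then travel [-0.  -0.3 54.9]
top 317 237
side 318 204
```

View pics/bed1.png

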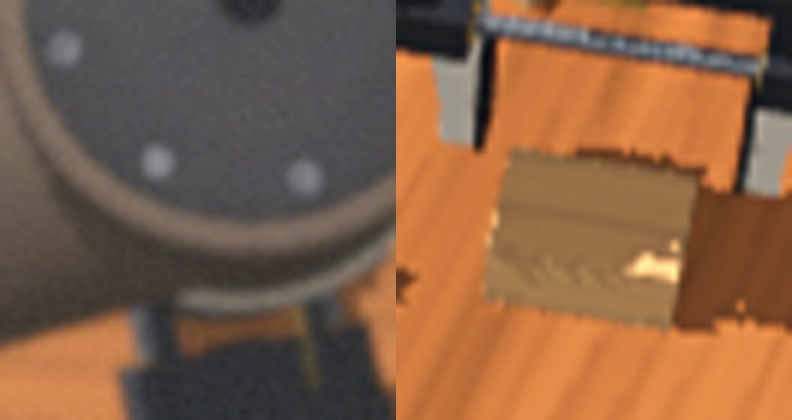

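Top view is blocked by the arm. The side view shows the bed standing square between the open fingers (top face roughly (335,230)–(367,255)). I'll regrasp it by its ends.

Request:
{"fn": "apply_moves", "kwargs": {"targets": [{"travel": [0,0,20],"roll": 0,"jaw": 87},{"travel": [0,0,20],"roll": 0,"jaw": 87},{"travel": [0,0,15],"roll": 0,"jaw": 87},{"travel": [0,0,0],"roll": 0,"jaw": 62},{"travel": [0,0,0],"roll": 0,"jaw": 62},{"travel": [0,0,0],"roll": 0,"jaw": 62},{"travel": [0,0,0],"roll": 0,"jaw": 62},{"travel": [0,0,0],"roll": 0,"jaw": 62}]}}

```text
clock: 7.4
tool_pos: [0.4988, -0.0592, 0.0289]
orientation: [-179.9, 0.0, -79.5]
force: [0.6, 0.7, 3.6]
opening: 0.0676
gripper_force: 30.0
```

Request:
{"fn": "apply_moves", "kwargs": {"targets": [{"travel": [0,0,-15],"roll": 0,"jaw": 62},{"travel": [0,0,-30],"roll": 0,"jaw": 62},{"travel": [0,0,-40],"roll": 0,"jaw": 62},{"travel": [0,0,-15],"roll": 0,"jaw": 62},{"travel": [0,0,0],"roll": 0,"jaw": 62}]}}

```text
clock: 7.9
tool_pos: [0.4998, -0.059, 0.131]
orientation: [-179.7, 0.0, -79.5]
force: [-0.3, -0.8, -0.8]
opening: 0.0678
gripper_force: 30.0
```

```bash
python3 g.py 625.5 23.6 128 -79.5
```

```text
t 7.9 at [499.8 -59.  131. ] rpy [-1.7967e+02  1.0000e-02 -7.9480e+01] open 67.8 F [-0.3 -0.8 -0.8]
roll 0.0 then travel [ -58.3 -138.7    3. ]
```

Request:
{"fn": "apply_moves", "kwargs": {"targets": [{"travel": [-6,-15,0],"roll": 0,"jaw": 62},{"travel": [-13,-31,0],"roll": 0,"jaw": 62},{"travel": [-13,-31,0],"roll": 0,"jaw": 62},{"travel": [-13,-31,0],"roll": 0,"jaw": 62},{"travel": [-10,-22,5],"roll": 0,"jaw": 62},{"travel": [-3,-9,10],"roll": 0,"jaw": 62},{"travel": [0,0,5],"roll": 0,"jaw": 62},{"travel": [0,0,0],"roll": 0,"jaw": 62}]}}

```text
clock: 8.7
tool_pos: [0.6226, 0.0225, 0.1056]
orientation: [179.7, -0.0, -79.5]
force: [-1.1, 0.6, -1.2]
opening: 0.0678
gripper_force: 30.0
```

```bash
python3 g.py 625.5 23.6 68 -79.5; python3 - <<'E'
from h import *
t=[]
for n in("top","side"):
    im=ctrl.snapshot(n)[:,:,::-1];cv2.imwrite(f"pics/{n}2.png",im)
    u,v=proj(n,[.6255,.0236,.06]).astype(int);print(n,u-33,v-35);t.append(cv2.resize(im[v-35:v+35,u-33:u+33],None,fx=6,fy=6,interpolation=cv2.INTER_CUBIC))
cv2.imwrite("pics/press2.png",np.hstack(t))
E
```

```text
t 8.7 at [622.6  22.5 105.6] rpy [ 1.7974e+02 -1.0000e-02 -7.9510e+01] open 67.8 F [-1.1  0.6 -1.2]
roll -0.0 then travel [-0.5 -3.1 37.6]
top 275 174
side 247 203
```

View pics/press2.png

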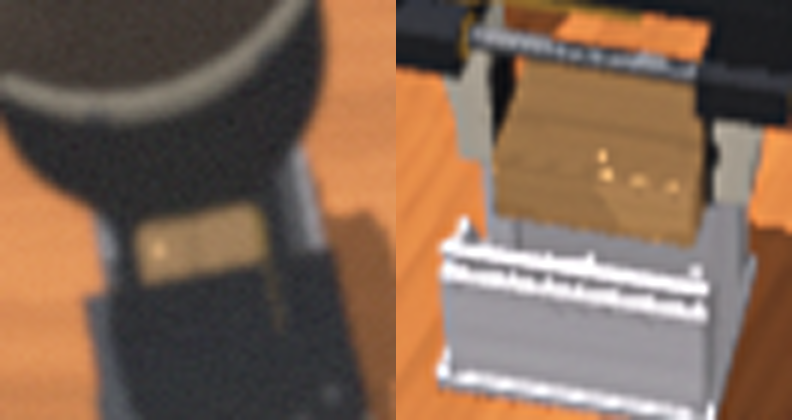

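The side view shows the bed held square above the pocket, with its near lower edge running (263,238)–(297,244). I'll compare that edge with the TCP reading to check for camera bias.

```bash
python3 - <<'E'
from h import *
a=np.radians(10.5);X=np.array([np.cos(a),np.sin(a)]);Y=np.array([-X[1],X[0]]);c=np.array([622.6,22.5])
for z in(.0756,.0776):
  for p in((495,211),(696,246)):
    q=plane("side",((p[0]-396+.5)/6-.5+247,(p[1]+.5)/6-.5+203),z)*1e3;print(z,"side low corner local",np.round([(q[:2]-c)@X,(q[:2]-c)@Y],1))
for p in((137,222),(262,203),(275,262),(143,285)):
    q=plane("top",((p[0]+.5)/6-.5+275,(p[1]+.5)/6-.5+174),.1076)*1e3;print("top face corner local",np.round([(q[:2]-c)@X,(q[:2]-c)@Y],1))
E
```

```text
0.0756 side low corner local [33.1 19.7]
0.0756 side low corner local [-35.9  20.1]
0.0776 side low corner local [32.5 21.4]
0.0776 side low corner local [-36.3  21.8]
top face corner local [-6.4 21.2]
top face corner local [ -8.2 -19.5]
top face corner local [-28.1 -20. ]
top face corner local [-27.1  23.1]
```

Request:
{"fn": "apply_moves", "kwargs": {"targets": [{"travel": [-1,-4,0],"roll": 0,"jaw": 62},{"travel": [0,0,6],"roll": 0,"jaw": 62},{"travel": [0,0,6],"roll": 0,"jaw": 62},{"travel": [0,0,6],"roll": 0,"jaw": 62},{"travel": [0,0,0],"roll": 0,"jaw": 62}]}}

```text
clock: 9.3
tool_pos: [0.6273, 0.0245, 0.0888]
orientation: [179.9, -0.0, -79.5]
force: [0.3, -0.2, -1.2]
opening: 0.068
gripper_force: 30.0
```

```bash
python3 g.py 626.4 24.2 80 -79.5
```

```text
t 9.3 at [627.3  24.5  88.8] rpy [179.89  -0.   -79.51] open 68.0 F [ 0.3 -0.2 -1.2]
roll -0.0 then travel [0.1 0.9 8.8]
```

Underside is now about 61 mm, inside the flare zone. I'll continue in small steps.

Request:
{"fn": "apply_moves", "kwargs": {"targets": [{"travel": [0,0,2],"roll": 0,"jaw": 62},{"travel": [0,0,2],"roll": 0,"jaw": 62},{"travel": [0,0,0],"roll": 0,"jaw": 62}]}}

```text
clock: 9.6
tool_pos: [0.628, 0.0247, 0.0858]
orientation: [180.0, 0.0, -79.5]
force: [0.1, -0.2, -1.6]
opening: 0.0677
gripper_force: 30.0
```

Request:
{"fn": "apply_moves", "kwargs": {"targets": [{"travel": [0,0,2],"roll": 0,"jaw": 62},{"travel": [0,0,0],"roll": 0,"jaw": 62}]}}

```text
clock: 9.8
tool_pos: [0.628, 0.0248, 0.0839]
orientation: [180.0, 0.0, -79.5]
force: [0.1, -0.3, -0.4]
opening: 0.068
gripper_force: 30.0
```

Request:
{"fn": "apply_moves", "kwargs": {"targets": [{"travel": [0,0,2],"roll": 0,"jaw": 62},{"travel": [0,0,0],"roll": 0,"jaw": 62}]}}

```text
clock: 10.0
tool_pos: [0.6279, 0.0247, 0.0818]
orientation: [180.0, 0.0, -79.5]
force: [-0.6, 0.0, -1.4]
opening: 0.0677
gripper_force: 30.0
```

Request:
{"fn": "apply_moves", "kwargs": {"targets": [{"travel": [0,0,3],"roll": 0,"jaw": 62},{"travel": [0,0,3],"roll": 0,"jaw": 62},{"travel": [0,0,0],"roll": 0,"jaw": 62}]}}

```text
clock: 10.3
tool_pos: [0.6277, 0.0246, 0.0754]
orientation: [179.9, -0.0, -79.5]
force: [-0.1, 0.2, -1.9]
opening: 0.0677
gripper_force: 30.0
```

Request:
{"fn": "apply_moves", "kwargs": {"targets": [{"travel": [0,0,5],"roll": 0,"jaw": 62},{"travel": [0,0,5],"roll": 0,"jaw": 62},{"travel": [0,0,0],"roll": 0,"jaw": 62}]}}

```text
clock: 10.6
tool_pos: [0.6275, 0.0246, 0.065]
orientation: [179.9, -0.0, -79.5]
force: [0.2, 0.1, -0.9]
opening: 0.0677
gripper_force: 30.0
```

Request:
{"fn": "apply_moves", "kwargs": {"targets": [{"travel": [0,0,7],"roll": 0,"jaw": 62},{"travel": [0,0,7],"roll": 0,"jaw": 62},{"travel": [0,0,6],"roll": 0,"jaw": 62},{"travel": [0,0,4],"roll": 0,"jaw": 62},{"travel": [0,0,0],"roll": 0,"jaw": 62}]}}

```text
clock: 11.1
tool_pos: [0.6276, 0.0246, 0.0411]
orientation: [179.9, -0.0, -79.5]
force: [0.1, -0.2, -0.5]
opening: 0.0681
gripper_force: 30.0
```

Request:
{"fn": "apply_moves", "kwargs": {"targets": [{"travel": [0,0,1],"roll": 0,"jaw": 62},{"travel": [0,0,1],"roll": 0,"jaw": 62},{"travel": [0,0,0],"roll": 0,"jaw": 62}]}}

```text
clock: 11.4
tool_pos: [0.6282, 0.0248, 0.0402]
orientation: [-180.0, 0.0, -79.5]
force: [-0.7, 0.1, -1.9]
opening: 0.0676
gripper_force: 30.0
```

Request:
{"fn": "apply_moves", "kwargs": {"targets": [{"travel": [0,0,1],"roll": 0,"jaw": 62},{"travel": [0,0,1],"roll": 0,"jaw": 62},{"travel": [0,0,0],"roll": 0,"jaw": 62}]}}

```text
clock: 11.7
tool_pos: [0.628, 0.0247, 0.038]
orientation: [180.0, -0.0, -79.5]
force: [0.2, 0.3, -0.9]
opening: 0.0676
gripper_force: 30.0
```

Request:
{"fn": "apply_moves", "kwargs": {"targets": [{"travel": [0,0,1],"roll": 0,"jaw": 62},{"travel": [0,0,0],"roll": 0,"jaw": 62}]}}

```text
clock: 11.9
tool_pos: [0.6281, 0.0247, 0.037]
orientation: [-180.0, 0.0, -79.5]
force: [1.1, -0.3, -1.2]
opening: 0.068
gripper_force: 30.0
```

Request:
{"fn": "apply_moves", "kwargs": {"targets": [{"travel": [0,0,1],"roll": 0,"jaw": 62},{"travel": [0,0,0.5],"roll": 0,"jaw": 62},{"travel": [0,0,0],"roll": 0,"jaw": 62}]}}

```text
clock: 12.2
tool_pos: [0.6281, 0.0247, 0.0369]
orientation: [-180.0, -0.0, -79.5]
force: [-4.1, 0.7, 9.6]
opening: 0.0679
gripper_force: 30.0
```

Request:
{"fn": "apply_moves", "kwargs": {"targets": [{"travel": [0,0,-0.5],"roll": 0,"jaw": 75},{"travel": [0,0,0],"roll": 0,"jaw": 84},{"travel": [0,0,0],"roll": 0,"jaw": 84},{"travel": [0,0,-20],"roll": 0,"jaw": 84},{"travel": [0,0,-40],"roll": 0,"jaw": 87},{"travel": [0,0,-30],"roll": 0,"jaw": 87},{"travel": [0,0,-10],"roll": -8,"jaw": 87},{"travel": [0,0,0],"roll": -8,"jaw": 87},{"travel": [0,0,0],"roll": -8,"jaw": 87},{"travel": [0,0,0],"roll": -8,"jaw": 87}]}}

```text
clock: 13.2
tool_pos: [0.628, 0.0247, 0.136]
orientation: [-180.0, 0.0, -47.2]
force: [-0.4, -0.8, -0.2]
opening: 0.0872
gripper_force: 0.0
```

Request:
{"fn": "apply_moves", "kwargs": {"targets": [{"travel": [0,0,0],"roll": -8,"jaw": 87},{"travel": [0,0,0],"roll": -8,"jaw": 87},{"travel": [0,0,0],"roll": -8,"jaw": 87},{"travel": [0,0,0],"roll": -6.5,"jaw": 87},{"travel": [0,0,0],"roll": 0,"jaw": 87}]}}

```text
clock: 13.7
tool_pos: [0.6281, 0.0247, 0.1358]
orientation: [180.0, 0.0, -16.9]
force: [0.6, -0.5, 0.1]
opening: 0.0869
gripper_force: 0.0
```

```bash
python3 g.py 577 -213.5 80 -17
```

```text
t 13.7 at [628.1  24.7 135.8] rpy [ 1.7999e+02  2.0000e-02 -1.6900e+01] open 86.9 F [ 0.6 -0.5  0.1]
roll 0.1 then travel [ 20.8 242.7  55.8]
```

Request:
{"fn": "apply_moves", "kwargs": {"targets": [{"travel": [0,0,0],"roll": 8.2,"jaw": 87},{"travel": [0,0,0],"roll": 8.2,"jaw": 87},{"travel": [0,0,0],"roll": 8.2,"jaw": 87},{"travel": [0,0,0],"roll": 8.2,"jaw": 87},{"travel": [0,0,0],"roll": 8.2,"jaw": 87},{"travel": [0,0,0],"roll": 8.2,"jaw": 87},{"travel": [0,0,0],"roll": 8.2,"jaw": 87},{"travel": [0,0,0],"roll": 8.2,"jaw": 87},{"travel": [0,0,0],"roll": 8.2,"jaw": 87},{"travel": [0,0,0],"roll": 8.2,"jaw": 87}]}}

```text
clock: 14.7
tool_pos: [0.628, 0.0247, 0.1359]
orientation: [180.0, -0.0, -99.6]
force: [-0.9, -0.2, 0.7]
opening: 0.0871
gripper_force: 0.0
```

```bash
python3 g.py 577.5 -213.3 60 -107
```

```text
t 14.7 at [628.   24.7 135.9] rpy [ 1.7999e+02 -1.0000e-02 -9.9560e+01] open 87.1 F [-0.9 -0.2  0.7]
roll 7.4 then travel [242.4 -21.2  75.9]
```

Request:
{"fn": "apply_moves", "kwargs": {"targets": [{"travel": [0,0,0],"roll": 7.4,"jaw": 87},{"travel": [25,-2,0],"roll": 0,"jaw": 87},{"travel": [40,-4,0],"roll": 0,"jaw": 87},{"travel": [45,-4,0],"roll": 0,"jaw": 87},{"travel": [45,-4,0],"roll": 0,"jaw": 87},{"travel": [45,-4,10],"roll": 0,"jaw": 87},{"travel": [30,-2.2,25],"roll": 0,"jaw": 87},{"travel": [12.4,-1,25],"roll": 0,"jaw": 87},{"travel": [0,0,15],"roll": 0,"jaw": 87},{"travel": [0,0,0],"roll": 0,"jaw": 87}]}}

```text
clock: 15.7
tool_pos: [0.5781, -0.2143, 0.0585]
orientation: [179.7, -0.0, -106.7]
force: [-0.5, -0.1, 0.3]
opening: 0.0869
gripper_force: 0.0
```

```bash
python3 g.py 577.5 -213.3 27 -107
```

```text
t 15.7 at [ 578.1 -214.3   58.5] rpy [ 1.7974e+02 -4.0000e-02 -1.0667e+02] open 86.9 F [-0.5 -0.1  0.3]
roll 0.3 then travel [-0.8  0.9 31.5]
```

Request:
{"fn": "apply_moves", "kwargs": {"targets": [{"travel": [0,0,15],"roll": 0,"jaw": 87},{"travel": [0,0,16],"roll": 0,"jaw": 87},{"travel": [0,0,0],"roll": 0,"jaw": 45},{"travel": [0,0,0],"roll": 0,"jaw": 45},{"travel": [0,0,0],"roll": 0,"jaw": 45},{"travel": [0,0,0],"roll": 0,"jaw": 45},{"travel": [0,0,0],"roll": 0,"jaw": 45},{"travel": [0,0,0],"roll": 0,"jaw": 45}]}}

```text
clock: 16.5
tool_pos: [0.5804, -0.2138, 0.0307]
orientation: [-179.9, 0.0, -106.4]
force: [-0.5, 1.8, 3.1]
opening: 0.05
gripper_force: 29.8
```

Request:
{"fn": "apply_moves", "kwargs": {"targets": [{"travel": [0,0,0],"roll": 0,"jaw": 60},{"travel": [0,0,0],"roll": 0,"jaw": 87},{"travel": [0,0,0],"roll": 0,"jaw": 87},{"travel": [0,0,0],"roll": 0,"jaw": 87},{"travel": [0,0,-15],"roll": 0,"jaw": 87},{"travel": [0,0,-15],"roll": 0,"jaw": 87},{"travel": [0,0,0],"roll": -7.5,"jaw": 87},{"travel": [0,0,0],"roll": -7.5,"jaw": 87},{"travel": [0,0,0],"roll": -7.5,"jaw": 87},{"travel": [0,0,0],"roll": -7.5,"jaw": 87}]}}

```text
clock: 17.5
tool_pos: [0.58, -0.2138, 0.06]
orientation: [180.0, 0.0, -76.1]
force: [-0.5, 0.6, 1.2]
opening: 0.0872
gripper_force: 0.0
```

Request:
{"fn": "apply_moves", "kwargs": {"targets": [{"travel": [0,0,0],"roll": -7.5,"jaw": 87},{"travel": [0,0,0],"roll": -7.5,"jaw": 87},{"travel": [0,0,0],"roll": -7.5,"jaw": 87},{"travel": [0,0,0],"roll": -7.5,"jaw": 87},{"travel": [0,0,0],"roll": -7.5,"jaw": 87},{"travel": [0,0,0],"roll": -7.5,"jaw": 87},{"travel": [0,0,0],"roll": -7.5,"jaw": 87},{"travel": [0,0,0],"roll": -7.5,"jaw": 87},{"travel": [0,0,0],"roll": 0,"jaw": 87}]}}

```text
clock: 18.4
tool_pos: [0.58, -0.2138, 0.0599]
orientation: [180.0, 0.0, -16.3]
force: [0.1, 0.3, -0.0]
opening: 0.0872
gripper_force: 0.0
```

Request:
{"fn": "apply_moves", "kwargs": {"targets": [{"travel": [0,0,17],"roll": 0,"jaw": 87},{"travel": [0,0,17],"roll": 0,"jaw": 87},{"travel": [0,0,0],"roll": 0,"jaw": 87},{"travel": [0,0,0],"roll": 0,"jaw": 62},{"travel": [0,0,0],"roll": 0,"jaw": 62},{"travel": [0,0,0],"roll": 0,"jaw": 62},{"travel": [0,0,0],"roll": 0,"jaw": 62},{"travel": [0,0,0],"roll": 0,"jaw": 62},{"travel": [0,0,0],"roll": 0,"jaw": 62}]}}

```text
clock: 19.3
tool_pos: [0.5806, -0.2139, 0.027]
orientation: [-180.0, -0.1, -16.4]
force: [-0.6, 0.3, 5.3]
opening: 0.0674
gripper_force: 29.9
```

Request:
{"fn": "apply_moves", "kwargs": {"targets": [{"travel": [0,0,-15],"roll": 0,"jaw": 62},{"travel": [0,0,-30],"roll": 0,"jaw": 62},{"travel": [0,0,-40],"roll": 0,"jaw": 62},{"travel": [0,0,-15],"roll": 8,"jaw": 62},{"travel": [0,0,0],"roll": 8,"jaw": 62},{"travel": [0,0,0],"roll": 8,"jaw": 62},{"travel": [0,0,0],"roll": 8,"jaw": 62},{"travel": [0,0,0],"roll": 8,"jaw": 62},{"travel": [0,0,0],"roll": 8,"jaw": 62},{"travel": [0,0,0],"roll": 8,"jaw": 62}]}}

```text
clock: 20.3
tool_pos: [0.5797, -0.2137, 0.1258]
orientation: [180.0, 0.0, -72.7]
force: [0.3, 0.4, -0.6]
opening: 0.0677
gripper_force: 29.8
```

Request:
{"fn": "apply_moves", "kwargs": {"targets": [{"travel": [0,0,0],"roll": 7.2,"jaw": 62},{"travel": [0,0,0],"roll": 0,"jaw": 62},{"travel": [0,0,0],"roll": 0,"jaw": 62}]}}

```text
clock: 20.6
tool_pos: [0.5799, -0.2138, 0.1259]
orientation: [180.0, 0.0, -79.4]
force: [-0.0, 0.5, -0.2]
opening: 0.0678
gripper_force: 29.8
```

```bash
python3 g.py 628.1 24.7 110 -79.5
```

```text
t 20.6 at [ 579.9 -213.8  125.9] rpy [ 1.7999e+02  1.0000e-02 -7.9390e+01] open 67.8 F [-0.   0.5 -0.2]
roll 0.1 then travel [-225.7  -90.9   15.9]
```

Request:
{"fn": "apply_moves", "kwargs": {"targets": [{"travel": [-15,-6,0],"roll": 0,"jaw": 62},{"travel": [-30,-12,0],"roll": 0,"jaw": 62},{"travel": [-38,-15.5,0],"roll": 0,"jaw": 62},{"travel": [-40,-16,0],"roll": 0,"jaw": 62},{"travel": [-40,-16,0],"roll": 0,"jaw": 62},{"travel": [-35,-14.4,0],"roll": 0,"jaw": 62},{"travel": [-20,-8,5],"roll": 0,"jaw": 62},{"travel": [-7.7,-3,15],"roll": 0,"jaw": 62},{"travel": [0,0,5],"roll": 0,"jaw": 62},{"travel": [0,0,0],"roll": 0,"jaw": 62}]}}

```text
clock: 21.6
tool_pos: [0.6274, 0.0241, 0.0995]
orientation: [179.8, -0.0, -79.6]
force: [-0.9, 0.5, -1.3]
opening: 0.068
gripper_force: 29.8
```

```bash
python3 g.py 628.1 24.7 90 -79.5
```

```text
t 21.6 at [627.4  24.1  99.5] rpy [ 1.7982e+02 -1.0000e-02 -7.9550e+01] open 68.0 F [-0.9  0.5 -1.3]
roll -0.1 then travel [-0.5 -0.8  9.5]
```

Request:
{"fn": "apply_moves", "kwargs": {"targets": [{"travel": [0,0,0],"roll": 0,"jaw": 62},{"travel": [0,0,4],"roll": 0,"jaw": 62},{"travel": [0,0,4],"roll": 0,"jaw": 62},{"travel": [0,0,4],"roll": 0,"jaw": 62},{"travel": [0,0,4],"roll": 0,"jaw": 62},{"travel": [0,0,0],"roll": 0,"jaw": 62}]}}

```text
clock: 22.2
tool_pos: [0.6283, 0.0243, 0.0843]
orientation: [179.9, -0.0, -79.6]
force: [0.8, -0.8, -2.1]
opening: 0.0679
gripper_force: 29.8
```

Request:
{"fn": "apply_moves", "kwargs": {"targets": [{"travel": [0,0,2],"roll": 0,"jaw": 62},{"travel": [0,0,2],"roll": 0,"jaw": 62},{"travel": [0,0,0],"roll": 0,"jaw": 62}]}}

```text
clock: 22.5
tool_pos: [0.6288, 0.0244, 0.081]
orientation: [-180.0, -0.0, -79.6]
force: [0.9, -2.8, -0.3]
opening: 0.068
gripper_force: 29.8
```

Request:
{"fn": "apply_moves", "kwargs": {"targets": [{"travel": [0.5,0,0],"roll": 0,"jaw": 62},{"travel": [0,0,2],"roll": 0,"jaw": 62},{"travel": [0,0,2],"roll": 0,"jaw": 62},{"travel": [0,0,0],"roll": 0,"jaw": 62}]}}

```text
clock: 22.9
tool_pos: [0.6286, 0.0242, 0.0767]
orientation: [180.0, 0.0, -79.6]
force: [0.1, -0.7, -1.0]
opening: 0.068
gripper_force: 29.8
```

Request:
{"fn": "apply_moves", "kwargs": {"targets": [{"travel": [0,0,3],"roll": 0,"jaw": 62},{"travel": [0,0,3],"roll": 0,"jaw": 62},{"travel": [0,0,3],"roll": 0,"jaw": 62},{"travel": [0,0,0],"roll": 0,"jaw": 62}]}}

```text
clock: 23.3
tool_pos: [0.6285, 0.0241, 0.0674]
orientation: [180.0, 0.0, -79.6]
force: [0.4, 0.4, -0.7]
opening: 0.0675
gripper_force: 29.8
```

Request:
{"fn": "apply_moves", "kwargs": {"targets": [{"travel": [0,0,1],"roll": 0,"jaw": 62},{"travel": [0,0,1],"roll": 0,"jaw": 62},{"travel": [0,0,0],"roll": 0,"jaw": 62}]}}

```text
clock: 23.6
tool_pos: [0.6287, 0.0242, 0.066]
orientation: [180.0, 0.0, -79.6]
force: [0.5, -0.2, 0.0]
opening: 0.0679
gripper_force: 29.8
```

Request:
{"fn": "apply_moves", "kwargs": {"targets": [{"travel": [0,0,1],"roll": 0,"jaw": 62},{"travel": [0,0,1],"roll": 0,"jaw": 62},{"travel": [0,0,0],"roll": 0,"jaw": 62}]}}

```text
clock: 23.9
tool_pos: [0.6288, 0.0242, 0.0649]
orientation: [-180.0, -0.0, -79.6]
force: [-2.8, -0.1, 6.2]
opening: 0.068
gripper_force: 29.9
```

Request:
{"fn": "apply_moves", "kwargs": {"targets": [{"travel": [0,0,-0.5],"roll": 0,"jaw": 75},{"travel": [0,0,0],"roll": 0,"jaw": 84},{"travel": [0,0,0],"roll": 0,"jaw": 84},{"travel": [0,0,-20],"roll": 0,"jaw": 84},{"travel": [0,0,-40],"roll": 0,"jaw": 87},{"travel": [0,0,-20],"roll": 0,"jaw": 87},{"travel": [0,0,0],"roll": -6.2,"jaw": 87},{"travel": [0,0,0],"roll": -6.2,"jaw": 87},{"travel": [0,0,0],"roll": -6.2,"jaw": 87},{"travel": [0,0,0],"roll": 0,"jaw": 87}]}}

```text
clock: 24.9
tool_pos: [0.6287, 0.0241, 0.1444]
orientation: [180.0, 0.0, -60.9]
force: [0.1, -0.3, -0.3]
opening: 0.0868
gripper_force: 0.0
```

```bash
python3 g.py 487.5 280 70 -61; python3 - <<'E'
from h import *
t=[]
for n in("top","side"):
    im=ctrl.snapshot(n)[:,:,::-1];cv2.imwrite(f"pics/{n}3.png",im)
    u,v=proj(n,[.627,.024,.05]).astype(int);t.append(cv2.resize(im[v-35:v+35,u-33:u+33],None,fx=6,fy=6,interpolation=cv2.INTER_CUBIC))
cv2.imwrite("pics/press3.png",np.hstack(t))
E
```

```text
t 24.9 at [628.7  24.1 144.4] rpy [179.99   0.   -60.9 ] open 86.8 F [ 0.1 -0.3 -0.3]
roll 0.1 then travel [-292.2   -0.6   74.4]
```

View pics/press3.png

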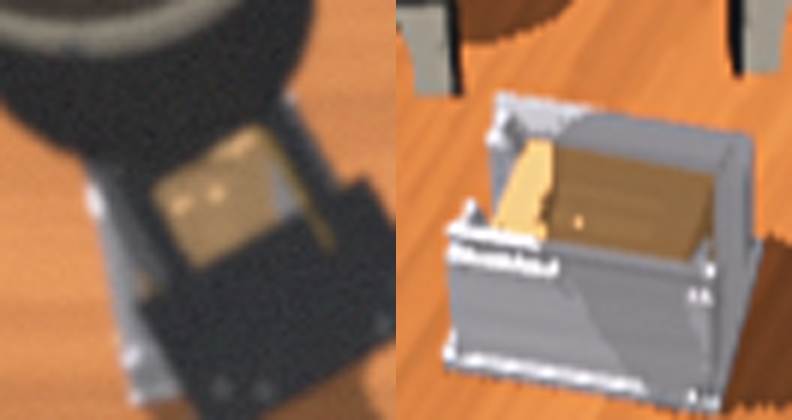

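The press view shows light wood filling the pocket, all in the arm's shadow, so the window isn't distinguishable. Contact height does match a spacer sitting on the bed. I'll check again once the arm is clear.

Request:
{"fn": "apply_moves", "kwargs": {"targets": [{"travel": [-25,0,0],"roll": 0,"jaw": 87},{"travel": [-40,0,0],"roll": 0,"jaw": 87},{"travel": [-45,0,0],"roll": 0,"jaw": 87},{"travel": [-45,0,0],"roll": 0,"jaw": 87},{"travel": [-45,0,0],"roll": 0,"jaw": 87},{"travel": [-40,0,5],"roll": 0,"jaw": 87},{"travel": [-30,-0.6,20],"roll": 0,"jaw": 87},{"travel": [-22,0,30],"roll": 0,"jaw": 87},{"travel": [0,0,19],"roll": 0,"jaw": 87},{"travel": [0,0,0],"roll": 0,"jaw": 87}]}}

```text
clock: 26.0
tool_pos: [0.4859, 0.2791, 0.068]
orientation: [179.7, -0.1, -61.1]
force: [-0.4, -0.1, -0.8]
opening: 0.0869
gripper_force: 0.0
```

```bash
python3 g.py 487.5 280 40 -61; python3 - <<'E'
from h import *
t=[]
for n in("top","side"):
    im=ctrl.snapshot(n)[:,:,::-1];cv2.imwrite(f"pics/{n}4.png",im)
    a=[]
    for q in([.627,.024,.05],[.487,.280,.03]):
        u,v=proj(n,q).astype(int);a.append(cv2.resize(im[v-33:v+33,u-40:u+40],None,fx=4.5,fy=4.5,interpolation=cv2.INTER_CUBIC));print(n,u-40,v-33)
    t.append(np.hstack(a))
cv2.imwrite("pics/p4.png",np.vstack(t))
E
```

```text
t 26.0 at [485.9 279.1  68. ] rpy [ 1.7972e+02 -8.0000e-02 -6.1070e+01] open 86.9 F [-0.4 -0.1 -0.8]
roll -0.1 then travel [ 0.  -1.8 28. ]
top 268 176
top 145 246
side 239 208
side 252 341
```

View pics/p4.png

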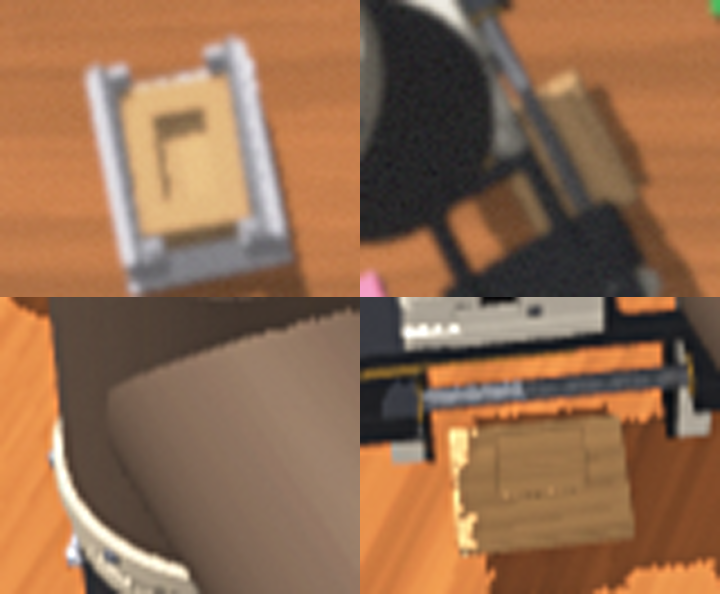

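The top view shows the spacer square in the pocket with its window visible. The side view shows the gripper straddling the platen handle.

Request:
{"fn": "apply_moves", "kwargs": {"targets": [{"travel": [0,0,14],"roll": 0,"jaw": 87},{"travel": [0,0,14],"roll": 0,"jaw": 87},{"travel": [0,0,0],"roll": 0,"jaw": 30},{"travel": [0,0,0],"roll": 0,"jaw": 30},{"travel": [0,0,0],"roll": 0,"jaw": 30},{"travel": [0,0,0],"roll": 0,"jaw": 30},{"travel": [0,0,0],"roll": 0,"jaw": 30},{"travel": [0,0,0],"roll": 0,"jaw": 30},{"travel": [0,0,0],"roll": 0,"jaw": 30}]}}

```text
clock: 27.0
tool_pos: [0.4878, 0.2799, 0.0428]
orientation: [-180.0, 0.0, -61.0]
force: [0.3, -0.3, 0.3]
opening: 0.0366
gripper_force: 0.3
```

Request:
{"fn": "apply_moves", "kwargs": {"targets": [{"travel": [0,0,0],"roll": 0,"jaw": 50},{"travel": [0,0,0],"roll": 0,"jaw": 87},{"travel": [0,0,0],"roll": 0,"jaw": 87},{"travel": [0,0,-15],"roll": 0,"jaw": 87},{"travel": [0,0,-15],"roll": 0,"jaw": 87},{"travel": [0,0,0],"roll": 8.2,"jaw": 87},{"travel": [0,0,0],"roll": 8.2,"jaw": 87},{"travel": [0,0,0],"roll": 8.2,"jaw": 80},{"travel": [0,0,0],"roll": 8.2,"jaw": 70},{"travel": [0,0,0],"roll": 8.2,"jaw": 60}]}}

```text
clock: 28.0
tool_pos: [0.4876, 0.2797, 0.0725]
orientation: [180.0, -0.0, -102.3]
force: [0.8, 0.4, -0.8]
opening: 0.0695
gripper_force: 0.0
```

Request:
{"fn": "apply_moves", "kwargs": {"targets": [{"travel": [0,0,0],"roll": 8.2,"jaw": 60},{"travel": [0,0,0],"roll": 8.2,"jaw": 60},{"travel": [0,0,0],"roll": 8.2,"jaw": 60},{"travel": [0,0,0],"roll": 8.2,"jaw": 60},{"travel": [0,0,0],"roll": 8.2,"jaw": 60},{"travel": [0,0,0],"roll": 8,"jaw": 60},{"travel": [0,0,0],"roll": 0,"jaw": 60}]}}

```text
clock: 28.7
tool_pos: [0.4876, 0.2797, 0.0725]
orientation: [-180.0, -0.0, -151.1]
force: [0.8, 0.2, -0.4]
opening: 0.06
gripper_force: 0.0
```

Request:
{"fn": "apply_moves", "kwargs": {"targets": [{"travel": [0,0,16],"roll": 0,"jaw": 60},{"travel": [0,0,16],"roll": 0,"jaw": 60},{"travel": [0,0,0],"roll": 0,"jaw": 8},{"travel": [0,0,0],"roll": 0,"jaw": 8},{"travel": [0,0,0],"roll": 0,"jaw": 8},{"travel": [0,0,0],"roll": 0,"jaw": 8},{"travel": [0,0,0],"roll": 0,"jaw": 8},{"travel": [0,0,0],"roll": 0,"jaw": 8},{"travel": [0,0,0],"roll": 0,"jaw": 8},{"travel": [0,0,0],"roll": 0,"jaw": 8}]}}

```text
clock: 29.7
tool_pos: [0.4877, 0.2799, 0.0408]
orientation: [180.0, 0.0, -151.0]
force: [-1.1, 0.7, 2.1]
opening: 0.0136
gripper_force: 30.0
```

Request:
{"fn": "apply_moves", "kwargs": {"targets": [{"travel": [0,0,0],"roll": 0,"jaw": 8},{"travel": [0,0,-15],"roll": 0,"jaw": 8},{"travel": [0,0,-30],"roll": 0,"jaw": 8},{"travel": [0,0,-40],"roll": 0,"jaw": 8},{"travel": [0,0,-15],"roll": 8,"jaw": 8},{"travel": [0,0,0],"roll": 8,"jaw": 8},{"travel": [0,0,0],"roll": 2.4,"jaw": 8},{"travel": [0,0,0],"roll": 0,"jaw": 8},{"travel": [0,0,0],"roll": 0,"jaw": 8}]}}

```text
clock: 30.6
tool_pos: [0.4875, 0.2796, 0.1403]
orientation: [-180.0, -0.0, -169.3]
force: [0.0, -0.5, -1.4]
opening: 0.0141
gripper_force: 30.0
```

```bash
python3 g.py 628.6 24.2 120 -169.5
```

```text
t 30.6 at [487.5 279.6 140.3] rpy [-1.7998e+02 -3.0000e-02 -1.6931e+02] open 14.1 F [ 0.  -0.5 -1.4]
roll 0.2 then travel [ -92.2 -276.8   20.3]
```

Request:
{"fn": "apply_moves", "kwargs": {"targets": [{"travel": [-7,-21,0],"roll": 0,"jaw": 8},{"travel": [-13,-39,0],"roll": 0,"jaw": 8},{"travel": [-15,-45,0],"roll": 0,"jaw": 8},{"travel": [-15,-45,0],"roll": 0,"jaw": 8},{"travel": [-15,-45,0],"roll": 0,"jaw": 8},{"travel": [-14,-42,0],"roll": 0,"jaw": 8},{"travel": [-9,-27,5],"roll": 0,"jaw": 8},{"travel": [-4,-13,10],"roll": 0,"jaw": 8},{"travel": [0,0,5],"roll": 0,"jaw": 8},{"travel": [0,0,0],"roll": 0,"jaw": 8}]}}

```text
clock: 31.6
tool_pos: [0.628, 0.0245, 0.1189]
orientation: [-180.0, -0.2, -169.4]
force: [-0.9, 0.5, -0.3]
opening: 0.0138
gripper_force: 30.0
```

Request:
{"fn": "apply_moves", "kwargs": {"targets": [{"travel": [0,0,0],"roll": 0,"jaw": 8},{"travel": [0,0,0],"roll": 0,"jaw": 8}]}}

```text
clock: 31.8
tool_pos: [0.629, 0.0256, 0.121]
orientation: [180.0, 0.0, -169.3]
force: [-0.4, 0.3, -0.1]
opening: 0.0132
gripper_force: 30.0
```

```bash
python3 g.py 628.6 24.2 106 -169.5
```

```text
t 31.8 at [629.   25.6 121. ] rpy [ 1.8000e+02  3.0000e-02 -1.6929e+02] open 13.2 F [-0.4  0.3 -0.1]
roll 0.2 then travel [ 0.7 -1.3 15. ]
```

Request:
{"fn": "apply_moves", "kwargs": {"targets": [{"travel": [0.5,-1.3,4],"roll": 0.2,"jaw": 8},{"travel": [0,0,4],"roll": 0,"jaw": 8},{"travel": [0,0,4],"roll": 0,"jaw": 8},{"travel": [0,0,3],"roll": 0,"jaw": 8},{"travel": [0,0,0],"roll": 0,"jaw": 8}]}}

```text
clock: 32.3
tool_pos: [0.6285, 0.023, 0.1049]
orientation: [-180.0, -0.1, -169.6]
force: [-0.8, -0.2, 0.0]
opening: 0.0137
gripper_force: 30.0
```

Request:
{"fn": "apply_moves", "kwargs": {"targets": [{"travel": [0,0,2],"roll": 0,"jaw": 8},{"travel": [0,0,2],"roll": 0,"jaw": 8},{"travel": [0,0,0],"roll": 0,"jaw": 8}]}}

```text
clock: 32.6
tool_pos: [0.6287, 0.023, 0.1013]
orientation: [-180.0, -0.0, -169.6]
force: [-0.7, -0.4, -0.8]
opening: 0.0139
gripper_force: 30.0
```

Request:
{"fn": "apply_moves", "kwargs": {"targets": [{"travel": [0,0,2],"roll": 0,"jaw": 8},{"travel": [0,0,2],"roll": 0,"jaw": 8},{"travel": [0,0,0],"roll": 0,"jaw": 8}]}}

```text
clock: 32.9
tool_pos: [0.6286, 0.023, 0.0972]
orientation: [180.0, -0.0, -169.6]
force: [1.0, -0.2, -0.4]
opening: 0.0139
gripper_force: 30.0
```

Request:
{"fn": "apply_moves", "kwargs": {"targets": [{"travel": [0,0,1],"roll": 0,"jaw": 8},{"travel": [0,0,1],"roll": 0,"jaw": 8},{"travel": [0,0,0],"roll": 0,"jaw": 8}]}}

```text
clock: 33.2
tool_pos: [0.6287, 0.023, 0.0954]
orientation: [180.0, -0.0, -169.6]
force: [-1.0, -0.5, -0.9]
opening: 0.0138
gripper_force: 30.0
```

Request:
{"fn": "apply_moves", "kwargs": {"targets": [{"travel": [0,0,1],"roll": 0,"jaw": 8},{"travel": [0,0,0],"roll": 0,"jaw": 8}]}}

```text
clock: 33.4
tool_pos: [0.6287, 0.023, 0.0949]
orientation: [-180.0, -0.0, -169.6]
force: [-3.5, -0.6, 3.6]
opening: 0.0138
gripper_force: 30.0
```

Contact at 94.9 mm, against about 94.4 expected. Releasing and retreating, then one check picture.

Request:
{"fn": "apply_moves", "kwargs": {"targets": [{"travel": [0,0,-0.3],"roll": 0,"jaw": 18},{"travel": [0,0,0],"roll": 0,"jaw": 28},{"travel": [0,0,0],"roll": 0,"jaw": 36},{"travel": [0,0,0],"roll": 0,"jaw": 36},{"travel": [0,0,-20],"roll": 0,"jaw": 36},{"travel": [0,0,-40],"roll": 0,"jaw": 36},{"travel": [0,0,-40],"roll": 0,"jaw": 36},{"travel": [30,30,0],"roll": 0,"jaw": 36},{"travel": [30,40,0],"roll": 0,"jaw": 36},{"travel": [0,40,0],"roll": 0,"jaw": 36}]}}

```text
clock: 34.4
tool_pos: [0.5469, 0.1202, 0.1955]
orientation: [179.9, -0.0, -169.7]
force: [1.5, 1.0, 0.0]
opening: 0.0363
gripper_force: 0.0
```

Request:
{"fn": "apply_moves", "kwargs": {"targets": [{"travel": [0,-40,0],"roll": 0,"jaw": 36},{"travel": [0,-45,0],"roll": 0,"jaw": 36},{"travel": [0,-45,0],"roll": 0,"jaw": 36},{"travel": [0,-45,0],"roll": 0,"jaw": 36},{"travel": [0,-45,0],"roll": 0,"jaw": 36},{"travel": [0,-45,0],"roll": 0,"jaw": 36},{"travel": [0,-35,0],"roll": 0,"jaw": 36},{"travel": [0,0,0],"roll": 0,"jaw": 36}]}}

```text
clock: 35.2
tool_pos: [0.6043, -0.1785, 0.1943]
orientation: [-180.0, -0.0, -169.8]
force: [-0.0, 1.1, -0.0]
opening: 0.0359
gripper_force: 0.0
```

```bash
python3 - <<'E'
from h import *
t=[]
for n in("top","side"):
    im=ctrl.snapshot(n)[:,:,::-1]
    u,v=proj(n,[.627,.024,.06]).astype(int);t.append(cv2.resize(im[v-38:v+38,u-33:u+33],None,fx=6,fy=6,interpolation=cv2.INTER_CUBIC));print(n,u-33,v-38)
cv2.imwrite("pics/p5.png",np.hstack(t))
E
```

```text
top 275 170
side 246 200
```

View pics/p5.png

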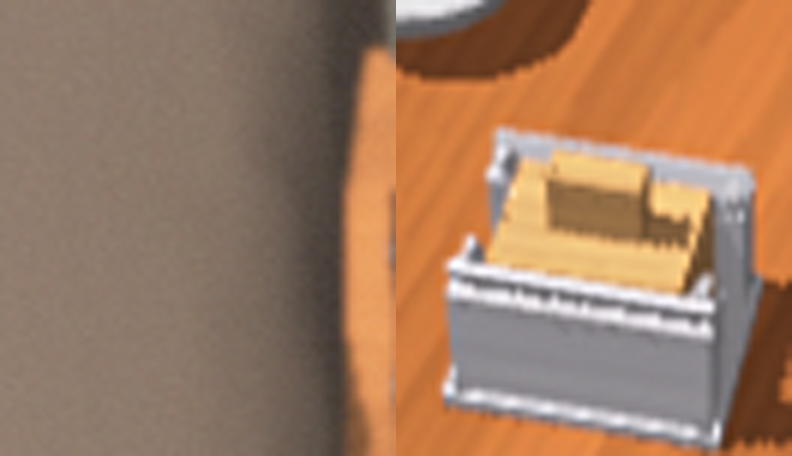

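The side view shows the platen level and square in the pocket, handle up, with edges parallel to the walls and nothing touching it. The arm blocks the top view. Handing in.

```bash
python3 -c "
from plant import ctrl
print(ctrl.close_job())"
```

```text
the job is handed in; nothing more can be done
None
```

I assembled the press and handed the job in at about 35 s: bed block, spacer, then platen handle up, all let go, and contact heights and pictures showed each seated. The judge gave no verdict, and the final top view was blocked by the arm.

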